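# Stir the tumbling stones along the sprung floor of the rinsing pot

## Robot

A 6-joint arm with a two-finger parallel gripper is mounted at the origin on the work surface. World frame = base frame: x ahead of the robot, y to its left, z up, the work surface at z = 0. Lengths are in m, angles in degrees, forces in N, time in s.
With the tool pointing down it reaches from about 0.4 to 0.825 m from the base axis. Payload 7 kg.
Tool frame: the origin (TCP) lies midway between the tips of the shut fingers; the grasp point (between the pads) lies 19 mm behind it; z points along the fingers, y is the direction in which the jaws open and shut (so a half turn about z gives the same grasp; the last joint's range is limited). The gripper opens to 88 mm and grips with 3 to 60 N. Pads are 19 mm wide; open, the fingers measure 130 mm over their backs; the gripper's body (78 mm by 193 mm) begins 47 mm behind the grasp point.
Start: joints at [85.491, 20.546, 0.682, 0, -70.136, -16.507], TCP at [0.242, 0.63, 0.227] pointing down, gripper open.
Joint ranges: [-176.03, 176.03], [-82.01, 121.73], [-58.28, 71.71], [-173.87, 95.51], [-174.79, -0.11], [-173.66, 173.66]. Speed limits (degrees/s): [136.94, 136.94, 172.46, 180, 180, 180].

## Interface

Orientations are given as a 3x3 rotation matrix whose columns are the frame's x, y, z axes.
In Python, from rig import robot gives the robot as it stands. Calls block until the motion is done:
- robot.goto(position, orientation): joint-space move of the TCP to a pose.
- robot.servo_line(position, ori=None, speed=0.15): straight line of the TCP; ori=None keeps the orientation; speed is the mean speed in m/s.
- robot.movej(angles): joint-space move.
- robot.move_gripper(opening): opening from 0.0 (shut) to 1.0 (fully open); the grip force is fixed at half the most; returns when the fingers have stopped.
- robot.dwell(seconds).
- robot.ik(position, orientation): joint angles nearest the present ones, or None.
- robot.grab_frame(name): name is "scene" or "top"; returns (picture, depth): 480x640x3 uint8, red, green, blue; 480x640 float32, m along the optical axis (not along the pixel's ray), 0 where there is no reading.
- robot.camera_info(name): a dict with "vfov" (degrees; the focal length in pixels is half the picture's height over the tangent of half this angle, whatever the lens; pixels are square), "cx", "cy" (the principal point, pixels), "k1" (the pictures are not rectified: a ray, as slopes to the right and down, at radius r is drawn at 1 + k1 r^2 times it, then the intrinsics apply), "view" (4x4, takes a point from world to camera coordinates). Camera axes: x right, y down, z forward; pixel columns grow to the right and rows downward; lengths in m; the calibration is good to about 2 mm. A picture is of the moment at which its call begins. camera_info takes no time and is no camera call.
A pose or a line that the arm cannot do raises robot.Unreachable and nothing moves.
- robot.job_done(): hands the job in, once; it reports no verdict.
Readings, each from a call of its own:
- robot.read_t(): time.
- robot.read_qpos(): joint angles.
- robot.read_qvel(): joint speeds.
- robot.read_effort(): joint torques, N m.
- robot.read_position(): TCP position.
- robot.read_tcp_rot(): TCP orientation.
- robot.read_force(): force on the tool from outside, world axes, zero at the start.
- robot.read_ft_torque(): the same for the moment, N m.
- robot.read_grip_width(): opening from 0.0 (shut) to 1.0 (fully open).
Only numpy, scipy, OpenCV 4.12 (cv2) and the standard library are available. Lean on these libraries where they do the work, as an engineer would, in place of code of your own. Each camera call takes 0.05 s, during which the arm holds its last target. There are 200 camera calls.

## Task

Take the stirring rod from its rack, feel for the pot's sprung floor with its foot and, with the rod upright and the foot pressing that floor lightly down (a few millimetres, never near its stop), stir the stones clockwise as seen from above: start at the side of the pot nearest the robot, make at least two full turns well out from the middle, and go on until every stone has shifted clearly from where it first lay (push through the middle for one that sits there), coming back last to the near side with the foot still pressing. Then hang the rod in the rack's slot with its crossbar across both prongs and let go, with all the stones still in the pot and nothing else disturbed.

Things in the scene. Friction and masses are not known exactly. Their poses are not given: they have to be found in the camera images.
- pot: White round rinsing pot fixed to the bench, small steel lugs left and right. Outer diameter 184 mm, inner 172 mm, rim 85 mm above the bench. Origin: on the pot's axis at bench height; x away from the robot, y to its left, z up (the pot is not turned). Inside, a flat dark rubber strainer floor carries the stones.
- pot_rim (a point): Centre of the pot's mouth, level with the rim, 85 mm above the bench. The strainer floor's height is adjustable and DIFFERS FROM RUN TO RUN: its top, at rest, lies 15 to 29 mm above the bench and is not measured: feel for it. A stone standing on it reaches at least 16 mm higher.
- strainer (a joint): How far the sprung strainer floor (168 mm wide) is pressed down, m: about 0 at rest, 0.009 at its hard stop. It yields about 1 mm per N from first touch; it sinks straight down, stays level, comes back when released. Pressing lightly is 3 to 7 mm; under 2 mm is not pressing, over 8 mm is too hard.
- stirrer: Stirring rod, loose, 80 to 170 g, 197 mm long. Origin: centre of its foot's underside; z along the rod to the handle, y along the crossbar. White round foot 26 mm wide, 24 mm high; shaft 14 mm; crossbar 72 mm long, 24 mm wide (x), from 125 to 137 mm above the foot's underside; above it a flat dark handle, 18 mm thick (y), 34 mm wide (x), from 137 to 197 mm.
- stirrer_grip (a point): The place to grip the rod: inside its handle, 170 mm above the foot's underside; grip across the 18 mm (along y). Same axes as the rod. The rod starts hanging upright in the rack.
- stirrer_tip (a point): Centre of the underside of the rod's foot. Same axes as the rod.
- rack: Rack fixed to the bench: two level steel prongs (10 mm square, 110 mm long) with a 32 mm wide slot between them, open at the end towards the robot and closed at the back by a post 62 mm wide, 154 mm high. Origin: on the bench under the middle of the slot; x along the slot to the post, y across it, z up.
- rack_slot (a point): Middle of the rack's slot, level with the prongs' top faces, 160 mm above the bench; axes as the rack. The post's near face is 55 mm towards +x, the prongs' free ends 45 mm towards -x. The rod hangs with its shaft in the slot and its crossbar (along y) lying across both prongs; its grip point is then 45 mm above this point, its foot 35 mm above the bench.
- stone0_top (a point): Middle of the top face of a chunky tumbling stone, terracotta brown: a flat-topped rounded cylinder 28 mm across; the stones are not all of one height, worn to somewhere between 16 and 30 mm (not measured). 30 g, loose, standing flat on the strainer floor at the start.
- stone1_top (a point): Middle of the top face of a chunky tumbling stone, bright green: a flat-topped rounded cylinder 28 mm across; the stones are not all of one height, worn to somewhere between 16 and 30 mm (not measured). 30 g, loose, standing flat on the strainer floor at the start.
- stone2_top (a point): Middle of the top face of a chunky tumbling stone, blue ceramic: a flat-topped rounded cylinder 28 mm across; the stones are not all of one height, worn to somewhere between 16 and 30 mm (not measured). 30 g, loose, standing flat on the strainer floor at the start.
- stone3_top (a point): Middle of the top face of a chunky tumbling stone, brass yellow: a flat-topped rounded cylinder 28 mm across; the stones are not all of one height, worn to somewhere between 16 and 30 mm (not measured). 30 g, loose, standing flat on the strainer floor at the start.
- stone4_top (a point): Middle of the top face of a chunky tumbling stone, green glass: a flat-topped rounded cylinder 28 mm across; the stones are not all of one height, worn to somewhere between 16 and 30 mm (not measured). 30 g, loose, standing flat on the strainer floor at the start.
- stone5_top (a point): Middle of the top face of a chunky tumbling stone, white: a flat-topped rounded cylinder 28 mm across; the stones are not all of one height, worn to somewhere between 16 and 30 mm (not measured). 30 g, loose, standing flat on the strainer floor at the start.
- stone6_top (a point): Middle of the top face of a chunky tumbling stone, amber glass: a flat-topped rounded cylinder 28 mm across; the stones are not all of one height, worn to somewhere between 16 and 30 mm (not measured). 30 g, loose, standing flat on the strainer floor at the start.
- paste_jar_mid (a point): Bystander, to be left alone: jar of polishing paste with a blue cap, 64 mm wide, 75 mm high; this point is half-way up (wrench: its middle). Loose.
- spray_mid (a point): Bystander, to be left alone: bottle with a red cap, 60 mm wide, 170 mm high; this point is half-way up (wrench: its middle). Loose.
- mug_mid (a point): Bystander, to be left alone: blue mug, 80 mm wide, 90 mm high; this point is half-way up (wrench: its middle). Loose.
- wrench_mid (a point): Bystander, to be left alone: steel wrench lying flat; this point is half-way up (wrench: its middle). Loose.
- lap_nut_mid (a point): Bystander, to be left alone: brass clamping nut, 64 mm wide, 50 mm high; this point is half-way up (wrench: its middle). Loose.

How it is judged (in metres and radians):
On the way, in this order (a step that is already met when the one before it is completed fails the run):
1. first turn: foot pressed on the strainer floor (floor sunk more than 2 mm), rod upright within 17 deg, at the near side of the pot (22 mm or more from its axis) (value of joint strainer above 0.002 m and z of stirrer_tip in the frame of pot below 0.03 m and angle between stirrer_grip's own z axis and vertical below 0.3 rad and x of stirrer_tip in the frame of pot below -0.022 m and y of stirrer_tip in the frame of pot between -0.02 and 0.02 m), for 0.04 s.
2. first turn: foot pressed on the strainer floor (floor sunk more than 2 mm), rod upright within 17 deg, at the left side of the pot (22 mm or more from its axis) (value of joint strainer above 0.002 m and z of stirrer_tip in the frame of pot below 0.03 m and angle between stirrer_grip's own z axis and vertical below 0.3 rad and y of stirrer_tip in the frame of pot above 0.022 m and x of stirrer_tip in the frame of pot between -0.02 and 0.02 m), for 0.04 s.
3. first turn: foot pressed on the strainer floor (floor sunk more than 2 mm), rod upright within 17 deg, at the far side of the pot (22 mm or more from its axis) (value of joint strainer above 0.002 m and z of stirrer_tip in the frame of pot below 0.03 m and angle between stirrer_grip's own z axis and vertical below 0.3 rad and x of stirrer_tip in the frame of pot above 0.022 m and y of stirrer_tip in the frame of pot between -0.02 and 0.02 m), for 0.04 s.
4. first turn: foot pressed on the strainer floor (floor sunk more than 2 mm), rod upright within 17 deg, at the right side of the pot (22 mm or more from its axis) (value of joint strainer above 0.002 m and z of stirrer_tip in the frame of pot below 0.03 m and angle between stirrer_grip's own z axis and vertical below 0.3 rad and y of stirrer_tip in the frame of pot below -0.022 m and x of stirrer_tip in the frame of pot between -0.02 and 0.02 m), for 0.04 s.
5. second turn: foot pressed on the strainer floor (floor sunk more than 2 mm), rod upright within 17 deg, at the near side of the pot (22 mm or more from its axis) (all of step 1), for 0.04 s.
6. second turn: foot pressed on the strainer floor (floor sunk more than 2 mm), rod upright within 17 deg, at the left side of the pot (22 mm or more from its axis) (all of step 2), for 0.04 s.
7. second turn: foot pressed on the strainer floor (floor sunk more than 2 mm), rod upright within 17 deg, at the far side of the pot (22 mm or more from its axis) (all of step 3), for 0.04 s.
8. second turn: foot pressed on the strainer floor (floor sunk more than 2 mm), rod upright within 17 deg, at the right side of the pot (22 mm or more from its axis) (all of step 4), for 0.04 s.
9. back at the near side, still pressing, with every one of the seven stones more than 8 mm from where it lay at the start (all of step 5 and distance of each of stone0_top, stone1_top, stone2_top, stone3_top, stone4_top, stone5_top, stone6_top from where it was at the start of the episode above 0.008 m), for 0.04 s.
At the end, for the whole second after the job is handed in: All seven stones lie inside the pot (within 86 mm of its axis, tops below the rim); the rod hangs in the rack: grip point within 40 mm horizontally of the slot point and 35 to 53 mm above it, upright within 0.15 rad, foot moving under 0.2 m/s; the sprung floor is back (under 2 mm) (horizontal distance between each of stone0_top, stone1_top, stone2_top, stone3_top, stone4_top, stone5_top, stone6_top and pot below 0.086 m and z of each of stone0_top, stone1_top, stone2_top, stone3_top, stone4_top, stone5_top, stone6_top in the frame of pot below 0.085 m and horizontal distance between stirrer_grip and rack_slot below 0.04 m and z of stirrer_grip in the frame of rack_slot between 0.035 and 0.053 m and angle between stirrer_grip's own z axis and vertical below 0.15 rad and linear speed of stirrer below 0.2 m/s and value of joint strainer below 0.002 m); the robot touches nothing.
It fails at once if the sprung floor pressed more than 8 mm down (value of joint strainer above 0.008 m).
It fails at once if a bystander (jar, bottle, mug, wrench, nut) moved more than 30 mm (distance of any of paste_jar_mid, spray_mid, mug_mid, wrench_mid, lap_nut_mid from where it was at the start of the episode above 0.03 m).
It also fails if it takes over 72 s, if anything falls off the work surface, if the arm or the gripper's body presses on something with over 40 N, if the wrist force passes 120 N, or if a joint passes its speed limit or range.

## Working session

There is one attempt and no reset: what is moved stays moved. The work goes in short steps, each a Python script; the robot and the scene stay as the last script left them, time stands still between calls to the robot, and variables do not carry over. Pictures are saved under pics/ and viewed, about 8 in all and at most 12, crops included, and the job is handed in when it is done.

```bash
ls; mkdir -p pics
cat > h.py <<'E'
import numpy as np, cv2
from rig import robot
def cam(n):
    c=robot.camera_info(n); f=240/np.tan(np.radians(c['vfov'])/2)
    return c,f,np.array(c['view'])
def ray(n,u,v):
    c,f,V=cam(n); xd=np.array([(u-c['cx'])/f,(v-c['cy'])/f]); x=xd.copy()
    for _ in range(30): x=xd/(1+c['k1']*(x@x))
    R=V[:3,:3]; o=-R.T@V[:3,3]
    return o,R.T@np.array([x[0],x[1],1.])
def onplane(n,u,v,z):
    o,d=ray(n,u,v); return o+d*(z-o[2])/d[2]
def atdepth(n,u,v,dep):
    o,d=ray(n,u,v); return o+d*dep
def proj(n,p):
    c,f,V=cam(n); q=V[:3,:3]@p+V[:3,3]; x=q[:2]/q[2]; x=x*(1+c['k1']*(x@x)); return f*x+np.array([c['cx'],c['cy']])
E
python3 - <<'E'
from h import *
for n in('top','scene'):
    p,d=robot.grab_frame(n); cv2.imwrite(f'pics/{n}0.png',p[:,:,::-1]); np.savez(f'{n}0.npz',p=p,d=d)
    c,f,V=cam(n); print(n,f,c['cx'],c['cy'],c['k1'],-V[:3,:3].T@V[:3,3]); print(V.round(3))
    print((d==0).mean())
print(robot.read_t(),robot.read_force(),robot.read_tcp_rot().round(3) if hasattr(robot.read_tcp_rot(),'round') else robot.read_tcp_rot())
E
```

```text
pics
top 488.2845860060144 313.98457437144805 239.99233745819112 0.0411854821447148 [4.65853803e-01 6.55700057e-04 1.14826121e+00]
[[-1.000e-03 -1.000e+00  4.000e-03 -3.000e-03]
 [-9.940e-01  1.000e-03 -1.090e-01  5.880e-01]
 [ 1.090e-01 -4.000e-03 -9.940e-01  1.091e+00]
 [ 0.000e+00  0.000e+00  0.000e+00  1.000e+00]]
0.004072265625
scene 592.8546406670018 318.7367891969324 241.3680131692889 -0.07258759910765875 [ 1.25542921 -0.50440818  1.00921839]
[[ 0.639  0.769 -0.022 -0.392]
 [ 0.545 -0.473 -0.693 -0.223]
 [-0.543  0.43  -0.721  1.627]
 [ 0.     0.     0.     1.   ]]
0.004127604166666667
0.1 [ 0.10872553 -0.42701369 -1.00290991] [[ 0.933 -0.359 -0.   ]
 [-0.359 -0.933 -0.001]
 [ 0.     0.002 -1.   ]]
```

View pics/top0.png

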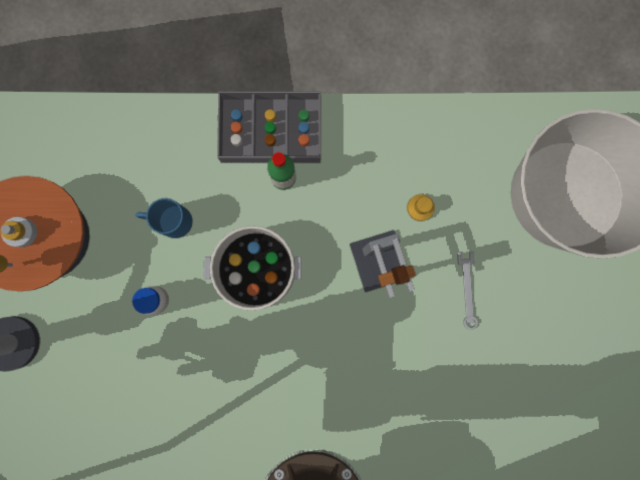

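View pics/scene0.png

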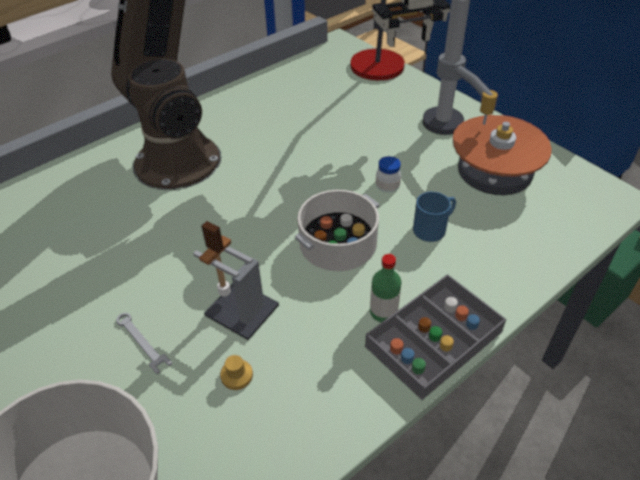

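Top view: pot centred about (253,268); rack around (381,262), its slot tilted, with the rod handle near (402,273). Jar (150,300), mug (168,218), bottle (281,170), nut (421,208) and wrench (468,290) all stand clear. Now to measure them with depth.

```bash
cat >> h.py <<'E'
def cloud(n,d):
    c,f,V=cam(n); v,u=np.mgrid[0:480,0:640]
    K=np.array([[f,0,c['cx']],[0,f,c['cy']],[0,0,1]])
    x=cv2.undistortPointsIter(np.stack([u,v],-1).reshape(-1,1,2).astype(float),K,np.array([c['k1'],0,0,0,0.]),None,None,(3,50,1e-9)).reshape(480,640,2)
    P=np.dstack([x,np.ones((480,640))])*d[...,None]
    return (P-V[:3,3])@V[:3,:3]
def circ(x,y):
    A=np.c_[2*x,2*y,np.ones(len(x))]; s=np.linalg.lstsq(A,x*x+y*y,rcond=None)[0]
    return s[0],s[1],np.sqrt(s[2]+s[0]**2+s[1]**2)
E
cat > m.py <<'E'
from h import *
for n in('top','scene'):
    z=np.load(f'{n}0.npz'); p,d=z['p'],z['d']; P=cloud(n,d); X=P[...,0];Y=P[...,1];Z=P[...,2]
    ok=d>0
    print(n,'bench z',np.median(Z[ok&(abs(X-.5)<.3)&(abs(Y)<.4)]))
    c0=onplane('top',253,268,.085)[:2]; 
    m=ok&(np.hypot(X-c0[0],Y-c0[1])<.11)&(abs(Z-.085)<.004)
    for _ in range(3):
        cx,cy,r=circ(X[m],Y[m]); m&=abs(np.hypot(X-cx,Y-cy)-.089)<.006
    print('pot',cx,cy,r,m.sum(),np.median(Z[m]))
    r0=onplane('top',381,262,.16)[:2]; near=ok&(np.hypot(X-r0[0],Y-r0[1])<.13)
    hs=p.astype(float); brown=(hs[...,0]>1.6*hs[...,2])&(hs[...,0]>60)
    for nm,a,b,col in(('post/prong',.15,.168,~brown),('bar',.163,.18,brown),('handle',.222,.24,brown)):
        m=near&(Z>a)&(Z<b)&col
        if m.sum()<10: print(nm,m.sum()); continue
        q=np.c_[X[m],Y[m]].astype(np.float32); (c,wh,ang)=cv2.minAreaRect(q); print(nm,m.sum(),np.round(c,4),np.round(wh,4),round(ang,1),'med',np.median(Z[m]), q.mean(0))
    pot=ok&(np.hypot(X-cx,Y-cy)<.08)&(Z<.07)
    print('floor z pct',np.percentile(Z[pot],[5,20,50,80,95]).round(3))
    cv2.imwrite(f'pics/z_{n}.png',np.clip(Z*1000,0,255).astype(np.uint8))
z=np.load('top0.npz');p=z['p'];P=cloud('top',z['d'])
a=cv2.resize(p[225:320,205:430,::-1],None,fx=3.5,fy=3.5,interpolation=cv2.INTER_CUBIC)
cv2.imwrite('pics/crop0.png',a)
E
python3 m.py
```

```text
top bench z 0.0011066093105312467
pot 0.5231464551532143 0.1323168908130854 0.08897872559760235 707 0.08490605431563891
post/prong 686 [ 0.5238 -0.1628] [0.121  0.0618] 17.1 med 0.15857558336555044 [ 0.5409631  -0.15640433]
bar 245 [ 0.5016 -0.1682] [0.0224 0.07  ] 18.0 med 0.17255098451132392 [ 0.49984977 -0.16281068]
handle 166 [ 0.5024 -0.1685] [0.0306 0.0179] 17.9 med 0.23225258214321512 [ 0.5020693  -0.16775335]
floor z pct [0.016 0.018 0.02  0.034 0.039]
scene bench z 0.00013938902413799213
pot 0.5258615473122463 0.13004635370740636 0.0887061544492417 500 0.08351406049283788
post/prong 671 [ 0.5259 -0.1629] [0.1207 0.0711] 17.7 med 0.15652118080668603 [ 0.5481922  -0.15952063]
bar 233 [ 0.5067 -0.1692] [0.0265 0.0727] 18.6 med 0.17110190978256193 [ 0.5099029  -0.17539456]
handle 78 [ 0.5053 -0.1688] [0.0297 0.0148] 13.2 med 0.231282317367289 [ 0.5050452  -0.16918163]
floor z pct [0.015 0.017 0.021 0.035 0.039]
```

View pics/crop0.png

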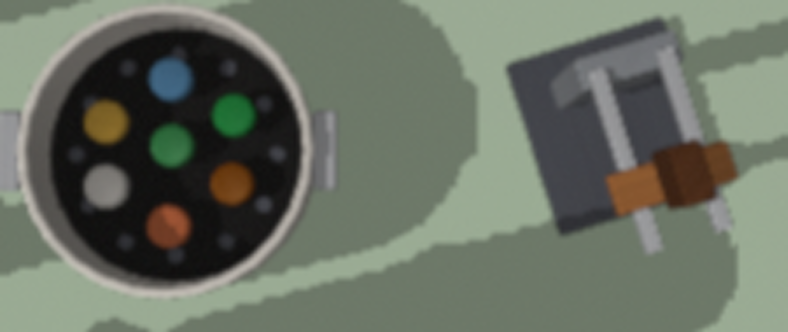

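The crop shows six stones in a ring with one (green glass) in the middle, and the rod's crossbar on both prongs. I'll locate the stones and check for obstacles on the start swing (the polishing-machine pole).

```bash
cat > stones.py <<'E'
from h import *
POT=np.array([.5245,.1312])
def stones(p,d):
    P=cloud('top',d); X,Y,Z=P[...,0],P[...,1],P[...,2]
    hsv=cv2.cvtColor(p,cv2.COLOR_RGB2HSV)
    m=((np.hypot(X-POT[0],Y-POT[1])<.077)&(Z>.024)&(Z<.06)&(hsv[...,2]>60)).astype(np.uint8)
    m=cv2.erode(m,np.ones((3,3)))
    k,L,S,C=cv2.connectedComponentsWithStats(m,connectivity=4); out=[]
    for i in range(1,k):
        if S[i,4]<20: continue
        q=L==i; z=np.median(Z[q]); c=onplane('top',*C[i],z)
        out.append((np.r_[c[:2]-POT],z,S[i,4],p[q].mean(0).astype(int)))
    return out
if __name__=='__main__':
    z=np.load('top0.npz')
    for c,zz,n,col in stones(z['p'],z['d']): print(c.round(4),round(np.hypot(*c),4),round(zz,4),n,col)
    for n in('top','scene'):
        z=np.load(f'{n}0.npz'); P=cloud(n,z['d'])[z['d']>0]
        for x in np.arange(.15,.8,.1): print(round(x,2),[round(float(max([0,*P[(abs(P[:,0]-x)<.05)&(abs(P[:,1]-y)<.05),2]])),2) for y in np.arange(-.4,.81,.1)])
E
python3 stones.py
```

```text
[0.0463 0.0042] 0.0465 0.0389 63 [ 62  97 124]
[ 0.0232 -0.0374] 0.044 0.038 71 [ 31 109  52]
[0.018  0.0456] 0.0491 0.0376 73 [124  97  39]
[0.0024 0.0023] 0.0033 0.0376 58 [ 51 109  64]
[-0.0225 -0.0368] 0.0432 0.0372 62 [109  63  22]
[-0.024   0.0444] 0.0505 0.0388 74 [125 123 119]
[-0.0496  0.0042] 0.0497 0.0375 72 [124  66  41]
0.15 [0.01, 0.01, 0.01, 0.02, 0.02, 0.02, 0.01, 0.01, 0.01, 0.01, 0.01, 0.01, 0.0]
0.25 [0.01, 0.01, 0.01, 0.01, 0.01, 0.01, 0.01, 0.01, 0.01, 0.01, 0.01, 0.03, 0.0]
0.35 [0.01, 0.01, 0.01, 0.01, 0.01, 0.01, 0.01, 0.01, 0.01, 0.01, 0.03, 0.08, 0.0]
0.45 [0.01, 0.01, 0.24, 0.18, 0.09, 0.09, 0.09, 0.08, 0.08, 0.1, 0.1, 0.1, 0.0]
0.55 [0.01, 0.01, 0.24, 0.18, 0.09, 0.09, 0.09, 0.09, 0.01, 0.1, 0.17, 0.11, 0.0]
0.65 [0.13, 0.06, 0.05, 0.02, 0.01, 0.09, 0.09, 0.09, 0.09, 0.1, 0.16, 0.1, 0.0]
0.75 [0.13, 0.01, 0.01, 0.01, 0.12, 0.18, 0.05, 0.01, 0.01, 0.01, 0.1, 0.1, 0.0]
0.15 [0.01, 0.01, 0.01, 0.24, 0.26, 0.21, 0.01, 0.01, 0.01, 0.33, 0.34, 0.01, 0.01]
0.25 [0.01, 0.01, 0.01, 0.01, 0.01, 0.01, 0.01, 0.01, 0.01, 0.34, 0.36, 0.35, 0.01]
0.35 [0.01, 0.01, 0.01, 0.01, 0.01, 0.01, 0.01, 0.01, 0.01, 0.01, 0.21, 0.38, 0.01]
0.45 [0.01, 0.01, 0.24, 0.17, 0.09, 0.09, 0.09, 0.08, 0.08, 0.09, 0.21, 0.21, 0.0]
0.55 [0.01, 0.01, 0.24, 0.18, 0.09, 0.09, 0.09, 0.09, 0.01, 0.1, 0.21, 0.1, 0.0]
0.65 [0.13, 0.05, 0.05, 0.01, 0.01, 0.09, 0.09, 0.09, 0.09, 0.1, 0.15, 0.1, 0.0]
0.75 [0.13, 0.02, 0.01, 0.01, 0.12, 0.17, 0.05, 0.0, 0.01, 0.09, 0.1, 0.1, 0.01]
```

```bash
cat >> h.py <<'E'
YAW=np.radians(17.8); c_,s_=np.cos(YAW),np.sin(YAW)
RO=np.array([[c_,s_,0],[s_,-c_,0],[0,0,-1.]]); RX=np.array([c_,s_,0])
ROD=np.array([.5038,-.1686]); POT=np.array([.5245,.1312]); OFF=.151
def tip(x,y,z): return np.array([x,y,z+OFF])
E
python3 - <<'E'
from h import *
robot.servo_line([.19,.43,.30],speed=.25); print(robot.read_t(),robot.read_position())
q=robot.ik([*ROD,.30],RO); print(q)
R2=RO@np.diag([-1,-1,1]); print(robot.ik([*ROD,.30],R2))
robot.goto([.42,-.05,.33],RO); robot.goto([*ROD,.28],RO); print(robot.read_t(),robot.read_qpos(),robot.read_force())
p,d=robot.grab_frame('scene'); a=p[60:400,80:480,::-1]; cv2.imwrite('pics/pre.png',cv2.resize(a,None,fx=1.8,fy=1.7))
E
```

```text
1.125 [0.1900143  0.43056715 0.29956972]
[  2.66008878   4.55300762 -10.50739695   0.         -74.93959543
 105.13991122]
[  2.66008878   4.55300762 -10.50739695   0.         -74.93959543
 -74.86008878]
5.825 [ 2.72802084e+00  5.02880287e+00 -1.24560450e+01  6.10311678e-04
 -7.24393329e+01  1.05120225e+02] [-0.6982379   0.89220664  0.85075286]
```

View pics/pre.png

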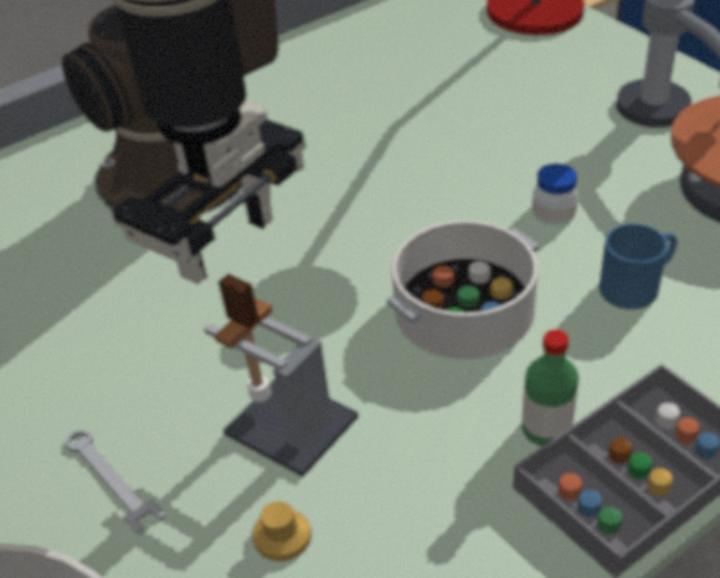

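The jaws (crop px 190,265 and 260,210) straddle the handle at (238,295), aligned across it. Grasping.

```bash
cat >> h.py <<'E'
def F(n=8):
    a=[]
    for _ in range(n): a.append(robot.read_force()); robot.dwell(.01)
    return np.mean(a,0)
E
python3 - <<'E'
from h import *
robot.servo_line([*ROD,.186],speed=.12); print(F())
robot.move_gripper(0.0); print('w',robot.read_grip_width()*88,F(),robot.read_t())
p=robot.read_position(); robot.servo_line(np.array(p)+[0,0,.010],speed=.05); print('lifted',F())
pp=np.r_[ROD,.196]-RX*.085; robot.servo_line(pp,speed=.12)
pp[2]=.30; robot.servo_line(pp,speed=.2)
robot.dwell(.2); print(robot.read_t(),robot.read_position(),'F',F(20),robot.read_ft_torque(),robot.read_grip_width()*88)
p,d=robot.grab_frame('scene'); cv2.imwrite('pics/held.png',cv2.resize(p[40:360,80:480,::-1],None,fx=1.8,fy=1.8))
E
```

```text
[-0.15115363  0.02748914 -0.13630114]
w 18.02094810552269 [-0.04879198 -0.15311013 -0.37012956] 8.0333
lifted [ 0.25848729  0.04968073 -1.67828544]
10.175 [ 0.42231933 -0.19445627  0.29856415] F [ 3.76232059e-04 -8.78838342e-02 -1.15289733e+00] [-0.08701743 -0.01395102 -0.03304365] 18.09420402504811
```

View pics/held.png

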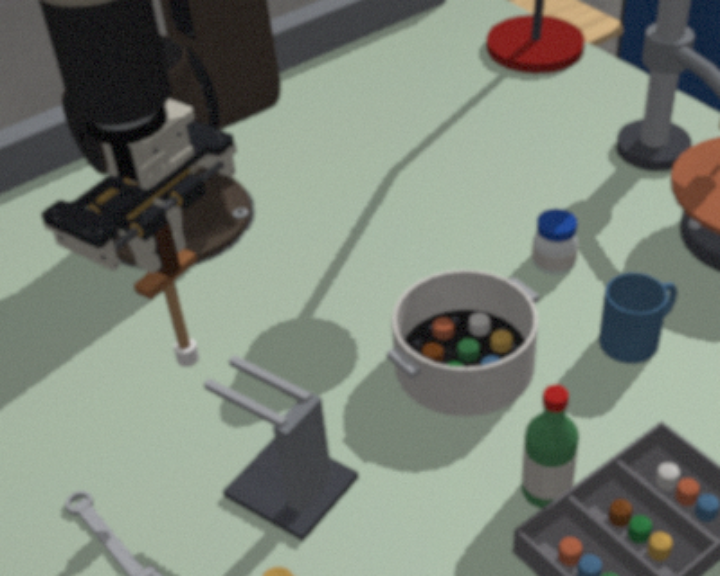

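Rod held upright, its foot visible at (186,350) of the crop, and nothing disturbed. Moving to the gap between the terracotta and amber stones and feeling for the floor.

Run:
```python
from h import *
e=POT+[-.057,-.029]
robot.servo_line(tip(*e,.155),speed=.2); robot.servo_line(tip(*e,.045),speed=.12); robot.dwell(.15)
b=F(20); print('base',b,robot.read_position(),robot.read_t())
z=.034
while z>.010:
    robot.servo_line(tip(*e,z),speed=.04); f=F(5)-b
    print(round(z,4),round(robot.read_position()[2]-OFF,4),f.round(2))
    if f[2]>3.6: break
    z-=.0015 if f[2]<1.0 else .001
np.save('bias.npy',b); print(robot.read_t(),robot.read_ft_torque())
p,d=robot.grab_frame('scene'); cv2.imwrite('pics/touch.png',cv2.resize(p[40:360,160:460,::-1],None,fx=1.8,fy=1.8))
```

```text
base [-0.00126365 -0.08521091 -1.16657094] [0.4676048  0.10227096 0.19633387] 13.425
0.034 0.0338 [ 0.16  0.53 -0.08]
0.0325 0.0325 [ 0.15  0.59 -0.2 ]
0.031 0.031 [-0.16  0.1  -0.14]
0.0295 0.0295 [-0.07  0.42 -0.34]
0.028 0.0279 [-0.02  0.15 -0.37]
0.0265 0.0264 [ 0.08  0.02 -0.05]
0.025 0.0249 [ 0.02  0.1  -0.41]
0.0235 0.0235 [-0.05  0.09 -0.32]
0.022 0.022 [-0.09  0.02  0.27]
0.0205 0.0204 [ 0.18 -0.1  -0.64]
0.019 0.019 [ 0.25  0.25 -0.33]
0.0175 0.0176 [-0.34  0.05  1.36]
0.0165 0.0166 [0.16 0.08 2.47]
0.0155 0.0156 [-0.49  0.34  2.95]
0.0145 0.0146 [0.04 0.13 4.18]
17.975 [-0.07384782  0.04842698  0.00826208]
```

View pics/touch.png

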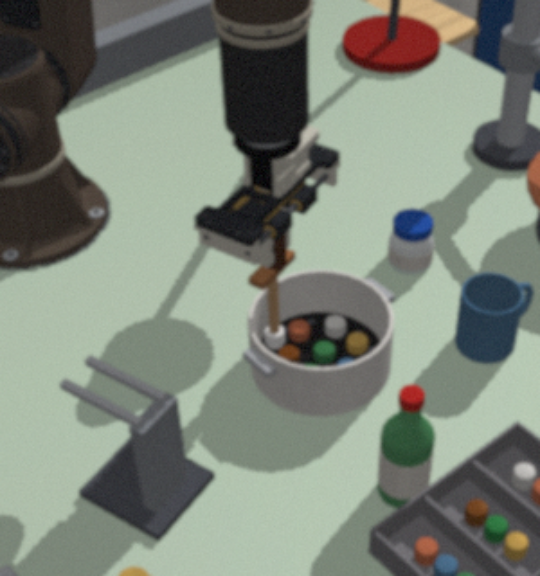

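The foot (274,335) stands on the floor in the gap, rod upright. First contact was at z about 18.8 mm, matching the depth estimate; 4.2 mm is now pressed. Stirring at radius 38 mm, where stones can slip past along the wall without wedging.

```bash
cat > stir.py <<'E'
from h import *
ZP=.0143; b=np.load('bias.npy')
def go(dx,dy,v=.07):
    robot.servo_line(tip(POT[0]+dx,POT[1]+dy,ZP),speed=v)
    f=F(3)-b; p=robot.read_position(); 
    if np.hypot(f[0],f[1])>12 or f[2]>7.3 or f[2]<1.8: print('!!',(p[:2]-POT).round(3),f.round(1))
    if np.hypot(f[0],f[1])>25 or f[2]>9: raise SystemExit('stop')
    return f
def turn(r,n=18,k0=1):
    a=[]
    for k in range(k0,n+1):
        ph=2*np.pi*k/n; a.append(np.r_[k,go(-r*np.cos(ph),r*np.sin(ph))])
    return np.array(a)
def look(name):
    from stones import stones
    p,d=robot.grab_frame('top'); cv2.imwrite(f'pics/{name}_t.png',cv2.resize(p[215:325,190:320,::-1],None,fx=4,fy=4))
    p,d=robot.grab_frame('scene'); cv2.imwrite(f'pics/{name}.png',cv2.resize(p[40:300,220:460,::-1],None,fx=2,fy=2))
E
python3 - <<'E'
from stir import *
go(-.048,-.018); go(-.040,-.006); go(-.038,0); print(robot.read_t())
print(turn(.038).round(1)); print(robot.read_t(),robot.read_ft_torque(),robot.read_position()[2]-OFF)
look('t1'); a=cv2.imread('pics/t1.png');c=cv2.imread('pics/t1_t.png'); h=max(len(a),len(c))
z=lambda i:cv2.copyMakeBorder(i,0,h-len(i),0,0,0); m=np.hstack([z(a),z(c)]); cv2.imwrite('pics/t1m.png',cv2.resize(m,None,fx=.78,fy=.78))
E
```

```text
19.0583
[[ 1.  -0.6  0.   4.7]
 [ 2.  -0.9  0.1  4.4]
 [ 3.  -0.3 -0.4  4.4]
 [ 4.  -0.  -0.3  5.1]
 [ 5.  -0.2 -0.8  4.9]
 [ 6.   0.3 -0.7  4.6]
 [ 7.   0.6 -0.6  4.6]
 [ 8.   0.4  0.2  4.9]
 [ 9.   0.5  0.1  5.1]
 [10.   0.5  0.   4.8]
 [11.   0.6 -0.1  4.5]
 [12.   0.  -0.4  4.9]
 [13.  -0.   0.5  4.8]
 [14.   0.2  0.3  5.2]
 [15.  -0.   0.2  4.7]
 [16.  -0.3  0.5  5.1]
 [17.  -0.4  0.4  4.8]
 [18.  -1.3 -0.7  5.4]]
25.6583 [-0.08309356  0.38199805 -0.02385046] 0.014133973888174667
```

View pics/t1m.png

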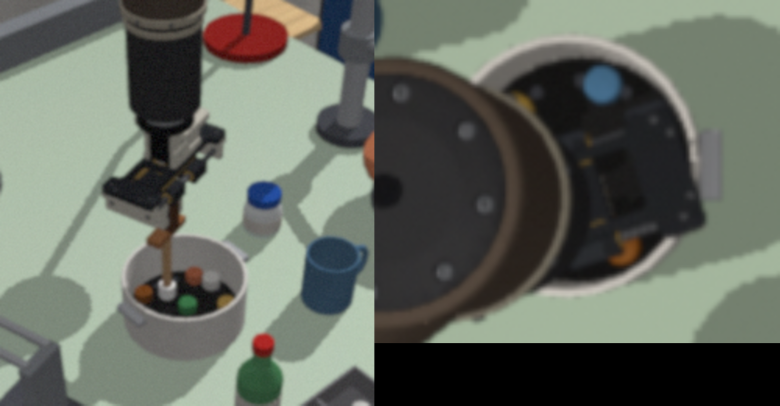

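Rod still upright and stones moved. The floor force held at 4.4–5.4 N, sideways about 1 N. Second turn, then through the middle and back to near.

Run:
```python
from stir import *
a=turn(.038); print(a[:,3].min(),a[:,3].max(),np.hypot(a[:,1],a[:,2]).max(),robot.read_t())
turn(.038,18,1) if False else None
# near -> across the middle to far, round by the right, across to the left, back to near
L=[(-.02,0),(0,0),(.02,0),(.03,0),(.022,-.022),(0,-.034),(0,-.017),(0,0),(0,.017),(0,.032),(-.02,.028),(-.033,.012),(-.038,0)]
f=np.array([go(*q) for q in L]); print(f.round(1)); robot.dwell(.2); print(F()-b,robot.read_position()-np.r_[POT,OFF],robot.read_t())
# lift out and look
robot.servo_line(tip(*(POT+[-.038,0]),.12),speed=.15); q=np.r_[POT,0]; robot.servo_line(tip(.43,-.05,.15),speed=.25)
from stones import stones
p,d=robot.grab_frame('top'); np.savez('top1.npz',p=p,d=d)
for c,zz,n,col in stones(p,d): print(c.round(4),round(zz,4),n,col)
cv2.imwrite('pics/after.png',cv2.resize(p[215:325,190:480,::-1],None,fx=2.7,fy=2.7)); print(robot.read_t(),robot.read_ft_torque())
```

```text
4.052309284854238 5.17172228809893 1.1436076456582929 32.3583
[[ 0.5 -0.5  4.9]
 [ 0.2 -0.5  4.3]
 [ 0.2 -0.9  4.5]
 [-0.1 -0.5  4.4]
 [ 0.1 -0.4  4.3]
 [-0.8  0.1  4.6]
 [-1.3 -0.1  5.3]
 [-0.4  0.9  4.6]
 [-0.5  0.5  5.5]
 [-0.5  0.9  4.6]
 [-1.3  0.7  4.3]
 [ 0.1 -0.1  5.2]
 [ 0.3 -0.2  4.4]]
[ 0.39085301 -1.2342874   5.18008083] [-0.0381011  -0.00029685  0.01414727] 38.2667
[ 0.0586 -0.005 ] 0.0388 130 [ 64 118 103]
[0.0403 0.0485] 0.0376 70 [140 110  45]
[ 0.0069 -0.0636] 0.0383 79 [ 38 126  61]
[-0.0251  0.0583] 0.0383 132 [135 107  94]
[-0.0579 -0.0311] 0.0375 62 [126  74  27]
40.0917 [-0.06360196 -0.03001116 -0.02399247]
```

View pics/after.png

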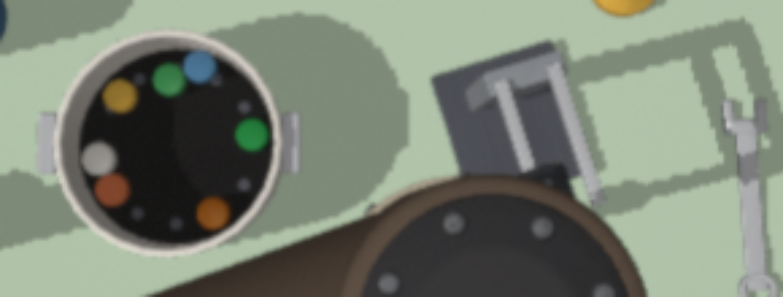

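Run:
```python
from h import *
P0={'blue':(.0463,.0042),'white':(-.024,.0444),'terra':(-.0496,.0042),'gglass':(.0024,.0023)}
for n,(u,v) in {'blue':(199,67),'white':(98,158),'terra':(112,190),'gglass':(169,79)}.items():
    c=onplane('top',190+u/2.7,215+v/2.7,.038)[:2]-POT; print(n,c.round(3),'moved',np.hypot(*(c-P0[n])).round(3))
```

```text
blue [ 0.064 -0.02 ] moved 0.03
white [-0.013  0.064] moved 0.022
terra [-0.04   0.052] moved 0.048
gglass [0.053 0.005] moved 0.051
```

All seven stones moved clearly (17 mm or more; the smallest shift is about 22 mm). Now hanging the rod.

Run:
```python
from h import *
pp=np.r_[ROD,.30]-RX*.085; robot.servo_line(pp,speed=.2)
pp[2]=.199; robot.servo_line(pp,speed=.15)
robot.dwell(.1);b=F(15); print(b,robot.read_ft_torque())
robot.servo_line(np.r_[ROD,.199],speed=.08); print('in',(F()-b).round(2))
z=.190
while z>.181:
    robot.servo_line(np.r_[ROD,z],speed=.04); f=F(5)-b; print(round(z,4),f.round(2))
    if f[2]>2: break
    z-=.001
print(robot.read_t())
p,d=robot.grab_frame('scene'); cv2.imwrite('pics/hang.png',cv2.resize(p[140:360,130:350,::-1],None,fx=2.7,fy=2.7))
```

```text
[ 0.01093482  0.01198487 -1.38718141] [-0.11540076 -0.02180298 -0.03273109]
in [0.07 0.05 0.17]
0.19 [ 0.13 -0.13  0.02]
0.189 [ 0.23 -0.2   0.  ]
0.188 [-0.01  0.03  0.36]
0.187 [-0.15 -0.14  0.5 ]
0.186 [ 0.1  -0.33  0.18]
0.185 [-3.29  1.71  7.71]
45.175
```

View pics/hang.png

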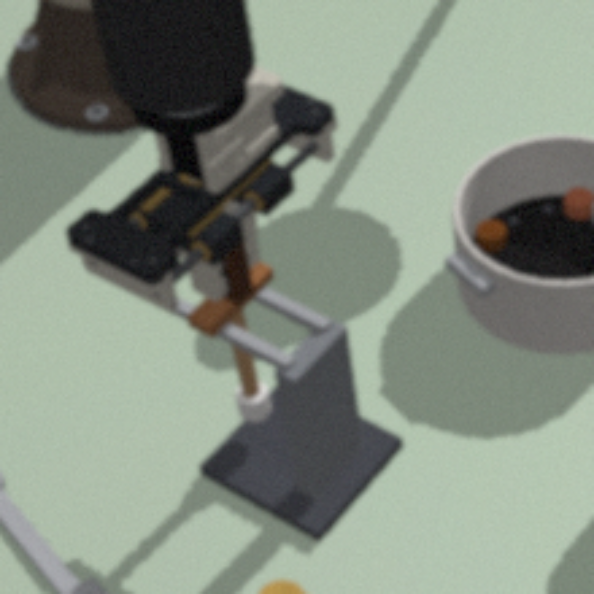

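The crossbar (235,300) rests across both prongs, and contact came at the expected height. Release and retreat straight up.

Run:
```python
from h import *
robot.servo_line(np.r_[ROD,.186],speed=.04)
robot.move_gripper(1.0); robot.dwell(.3); robot.servo_line(np.r_[ROD,.33],speed=.12)
robot.servo_line([.42,-.02,.36],speed=.25); robot.dwell(.3)
print(robot.read_grip_width(),F(),robot.read_t())
p,d=robot.grab_frame('scene'); P=cloud('scene',d); hs=p.astype(float)
br=(hs[...,0]>1.6*hs[...,2])&(hs[...,0]>60)&(d>0)&(np.hypot(P[...,0]-ROD[0],P[...,1]-ROD[1])<.06)
for a,c in((.165,.18),(.222,.24)):
    m=br&(P[...,2]>a)&(P[...,2]<c); print(m.sum(),P[m].mean(0).round(4),np.median(P[m],0).round(4), np.round(cv2.minAreaRect(P[m][:,:2].astype(np.float32))[0],4) if m.any() else '')
cv2.imwrite('pics/end.png',p[:,:,::-1])
```

```text
1.0000659035878754 [ 0.20985805 -0.10700904 -0.05579641] 49.5583
213 [ 0.5097 -0.1748  0.1709] [ 0.5098 -0.1821  0.1711] [ 0.507  -0.1693]
72 [ 0.5061 -0.1694  0.2317] [ 0.506  -0.1695  0.2317] [ 0.5052 -0.1694]
```

View pics/end.png

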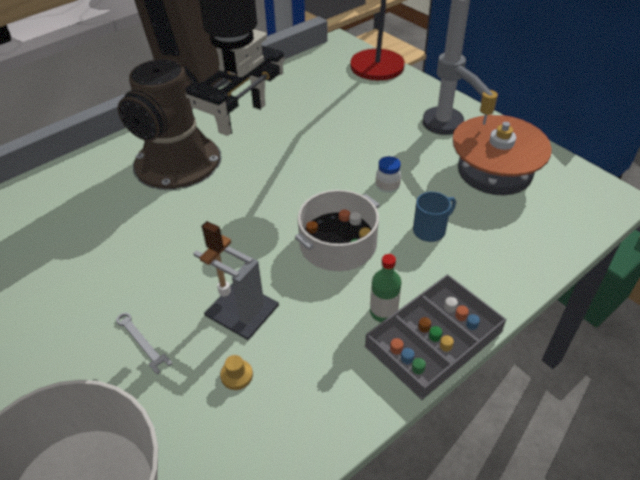

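The rod hangs at (215,255) as it did at the start, its top at 0.2317 m. The bystanders are unmoved and the gripper is clear. Handing in.

```bash
python3 -c "
from rig import robot
print(robot.job_done(),robot.read_t())"
```

```text
the job is handed in; nothing more can be done
the job is handed in; nothing more can be done
```

The job is handed in at about 50 s of the 72 s allowed. By my checks every step was met; the interface reports no verdict.

- **Stirring:** I felt the strainer floor at about 18.8 mm, matching the depth picture. I pressed it about 4.5 mm, at 4.1–5.5 N and never above 5.5 N. I made two clockwise turns at 38 mm radius, two passes through the middle, and came back to the near side still pressing.
- **Stones:** With the rod lifted out, the top view showed all seven in the pot, each about 22–51 mm from where it started.
- **Rod:** It hangs upright with its crossbar on both prongs, within about 2 mm of its starting place. It made contact at the expected height, and its top now measures 0.2317 m.
- **Surroundings:** The bystanders look unmoved in the last picture; I did not measure them. The gripper is open and well clear.

No check failed. The two cameras disagreed by 2–5 mm on the pot and rod positions, so I averaged the pot's position and set the rod's grip point between the two readings. The final step down onto the prongs gave a brief 8 N push, well inside the limits. The automatic stone finder merged two touching pairs, so I read those four positions off the picture by hand.

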